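# Lift a test tile out of its drying tray and shut it in its case

### The job

The white test tile lies in the drying tray with no room for fingers at its sides: slide the blade of the flat lifter under it, lift it level out of the tray, and set the lifter down flat on clear desk with the tile still on it, letting go of the handle. Then take the tile by its long edges, lay it flat on the bed inside the open case between the corner guides, and press the lid fully shut past its catch. Leave the lifter lying flat on the desk and everything else where it stands.

Things in the scene. Friction and masses are not known exactly. Their poses are not given: they have to be found in the camera images.
- tile: white test tile with ten shallow round wells on top, 120 (x) x 60 (y) x 10 (z) mm, about 120 g. Origin: centre of its underside; z up, x along its length. At the start it rests in the tray, underside 15 mm above the desk, its length along the tray's x.
- tray: plain metal drying tray fixed to the desk. Origin: on the desk, middle of its open front edge; x runs into it, to the closed back. Floor 3 mm thick; two ribs along x, tops 15 mm above the desk, carry the tile; the channel between them is 47 mm wide (y +-23.5), 12 mm high (z 3 to 15). Side walls (inner faces y +-33) and back wall (inner face x 128) 28 mm high. The tile lies from x 4 to 124.
- lifter: flat steel lifter, black bridge handle, 220 g, flat on the desk at first. Origin: on its underside below the handle's middle; x to the blade's tip, z up. Plate 3 mm thick, 38 wide, from x -40 to the tip at x 135. Handle: bar along x, 80 mm long, 22 wide, 45 to 67 mm above the underside, on posts at x +-30; the blade is free for the tile from x 36 on.
- case_bed (a point): centre of the top of the black bed in the open grey case, 12 mm above the desk; z up, x towards the hinge. The tile belongs on it, length along x, either way round. Bed 122 x 50 mm; end stops (inner faces x +-64) and corner guides (inner faces y +-34.5, x +-40 to +-56) rise 8 mm above it.
- case: grey plastic case fixed to the desk, its lid standing open. Origin: on the desk under the hinge rim; x from the front to the hinge: the case runs from x -160 to 0, the bed's centre at x -80. 132 mm wide, walls 4 mm thick, 34 mm high; inner width 124 mm.
- lid_hinge (a point): middle of the lid's hinge axis, on the far upper rim of the case, 34.5 mm above the desk, 80 mm from the bed's centre. Axes are those of the lid: x is along the lid away from its free edge (equals the case's x when shut), y along the hinge, z out of the lid's outer face.
- lid_edge (a point): middle of the lid's free edge, on its outer (upper) face, 172 mm from the hinge, 6 mm off the lid's inner face; axes as for lid_hinge.
- lid (a joint): opening angle of the case's lid, rad: 0 fully shut (flat, top face 40 mm above the desk), 1.57 upright. It starts open a little past upright and stays where it is left (stiff hinge). At about 0.08 it meets a sprung catch and must be pressed past it with some 5 to 10 N near the free edge; below 0.025 it is shut.
- cup: white plastic cup, 72 mm wide, 80 mm high; bystander, origin under its centre
- tape: roll of paper tape, 68 mm wide, 22 mm high; bystander, origin under its centre
- bottle: white bottle, 56 mm wide, 150 mm high; bystander, origin under its centre
- stapler: stapler, 120 x 30 x 40 mm, black on dark steel; bystander, origin under its centre
- marker: thick white marker with black cap lying on the desk, 130 x 14 x 12 mm; bystander, origin under its centre

How it is judged (in metres and radians):
On the way, in this order (a step that is already met when the one before it is completed fails the run):
1. the tile, carried by the lifter and not held by the fingers, is up clear of the tray and level (z of tile in the frame of tray above 0.042 m and contact force between tile and lifter above 0.3 N and contact force between tile and the fingers below 0.1 N and angle between tile's own z axis and vertical below 0.35 rad), for 0.2 s.
2. the lifter rests flat on the desk, let go, away from the tray, with the tile on it (height (world z) of lifter below 0.006 m and angle between lifter's own z axis and vertical below 0.06 rad and contact force between lifter and the fingers below 0.1 N and contact force between tile and lifter above 0.3 N and horizontal distance between tile and tray above 0.1 m), for 0.2 s.
3. the tile lies on the bed of the case between the guides, let go, the lid still open (x of tile in the frame of case_bed between -0.008 and 0.008 m and y of tile in the frame of case_bed between -0.008 and 0.008 m and z of tile in the frame of case_bed below 0.004 m and angle between tile's own z axis and vertical below 0.06 rad and contact force between tile and the fingers below 0.1 N and value of joint lid above 0.3 rad), for 0.2 s.
At the end, for the whole second after the job is handed in: The tile lies at rest on the case's bed (centre within 8 mm in x and y, underside within 4 mm of the bed, tilt under 0.06 rad), the lid is shut past its catch (under 0.025 rad), and the lifter lies still and flat on the desk (underside within 10 mm of it, tilt under 0.08 rad) (x of tile in the frame of case_bed between -0.008 and 0.008 m and y of tile in the frame of case_bed between -0.008 and 0.008 m and z of tile in the frame of case_bed below 0.004 m and angle between tile's own z axis and vertical below 0.06 rad and value of joint lid below 0.025 rad and linear speed of each of tile, lifter below 0.01 m/s and height (world z) of lifter below 0.01 m and angle between lifter's own z axis and vertical below 0.08 rad); the robot touches nothing.
It fails at once if the cup, tape, bottle, stapler or marker is moved by more than 30 mm (distance of any of cup, tape, bottle, stapler, marker from where it was at the start of the episode above 0.03 m).
It fails at once if the tile is tipped by more than 0.6 rad (angle between tile's own z axis and vertical above 0.6 rad).
It also fails if it takes over 72 s, if anything falls off the work surface, if the arm or the gripper's body presses on something with over 40 N, if the wrist force passes 120 N, or if a joint passes its speed limit or range.

### The arm

A 6-joint arm with a two-finger parallel gripper is mounted at the origin on the work surface. World frame = base frame: x ahead of the robot, y to its left, z up, the work surface at z = 0. Lengths are in mm, angles in degrees, forces in N, time in s.
With the tool pointing down it reaches from about 325 to 1000 mm from the base axis. Payload 5.1 kg.
Tool frame: the origin (TCP) lies at the very end of the fingers, on their centre line; the grasp point (between the pads) lies 19 mm behind it; z points along the fingers, y is the line along which they close (so a half turn about z gives the same grasp; the last joint's range is limited). The gripper opens to 85 mm and grips with 20 to 120 N. Pads are 22 mm wide; open, the fingers measure 114 mm over their backs; the gripper's body (76 mm by 85 mm) begins 54 mm behind the grasp point. The pads swing forward as they close: fully open they stand 13 mm farther back than shut.
Start: joints at [63.22, 7.093, 94.555, -0, 78.352, -4.733], TCP at [244.012, 602.447, 231.322] pointing down, gripper open.
Joint ranges: [-149.61, 149.61], [-58.7, 133.49], [1.44, 155.28], [-77.14, 257.14], [18.33, 153.61], [-166.67, 166.67]. Speed limits (degrees/s): [147.25, 147.25, 180, 180, 180, 180].

### API

Orientations are given as a 3x3 rotation matrix whose columns are the frame's x, y, z axes.
In Python, from plant import telemetry, vision, job gives the robot as it stands. The module is installed in compiled form; this text tells all that it offers.
- The arm moves only by the shell command python3 -m inch 'ROWS' [FORCE]. ROWS is JSON, a list that holds one entry, the list of rows, each a list of 7 numbers: the shift along the tool's x, y, z normalised to -1 to 1, where 1 is 1 m, then the turn, a rotation vector about the tool's x, y, z normalised to -1 to 1, where 1 is 90 degrees, then the closure, from -1 (fully open) to 1 (shut). A call has 1 to 5 rows; each row shifts and turns the commanded pose from where the row before left it, along the tool's axes as they then stand; what a row does not reach is not made up. A row lasts 1/10 s, in which the tool goes at most 50 mm and 8.59 degrees, less where a joint would pass 70% of its speed; a pose out of reach is approached as far as the arm can. A call with a number of a shift or a turn outside -1 to 1 is refused whole. A call with a gripper value outside its range is refused whole. The fingers move at their own pace and stop on an object; FORCE is the grip in N (left out, the last holds). Time passes only in rows, so rows that do not move let the fingers close. It gives the time, the measured TCP pose, the force, the opening and the grip force at its end, in the units of the state.
- telemetry.sense(): the state, without advancing time (a new reading comes with each control period).
- vision.camera(name): name is "scene" or "side" or "wrist"; returns a dict with "image" (400x640x3 uint8, blue, green, red), "fov_y" (degrees; the focal length in pixels is half the picture's height over the tangent of half this angle, whatever the lens; pixels are square), "cx", "cy" (the principal point, pixels), "rvec" (rotation vector, rad) and "tvec" (3), from world to camera coordinates, as OpenCV has them. Camera axes: x right, y down, z forward; pixel columns grow to the right and rows downward; lengths in mm; the calibration is good to about 2 mm. A picture is of the moment at which its call begins. There is no depth.
- job.job_done(): hands the job in; it is judged then, once.
The state is a dict: "t": time; "qpos": joint angles; "joint_vel": joint speeds; "tau": joint torques, N m; "eef_pos": TCP position; "orientation": TCP orientation; "ft_force": force on the tool from outside, world axes, zero at the start; "ft_torque": the same for the moment, N m; "opening": finger opening in mm; "finger_force": force on a finger pad.
Only numpy, scipy, OpenCV 4.12 (cv2) and the standard library are available. Lean on these libraries where they do the work, as an engineer would, in place of code of your own. Each camera call takes 0.05 s, during which the arm holds its last target. There are 200 camera calls.

## Working session

There is one attempt and no reset: what is moved stays moved. The work goes in short steps, Python scripts to look and compute and a shell command to move; the robot and the scene stay as the last step left them, time stands still between calls to the robot, and variables do not carry over. Pictures are saved under pics/ and viewed, at most 10 in all, crops included, and the job is handed in when it is done.

```bash
mkdir -p pics
cat > h.py <<'E'
import numpy as np,cv2,json
from plant import telemetry,vision,job
def K(c):
    f=200/np.tan(np.radians(c["fov_y"]/2)); return np.array([[f,0,c["cx"]],[0,f,c["cy"]],[0,0,1]])
def snap(n,fn=None):
    c=vision.camera(n); im=c.pop("image")
    if fn: cv2.imwrite("pics/"+fn,im)
    c={k:(np.array(v).tolist()) for k,v in c.items()}; json.dump(c,open(f"cam_{fn or n}.json","w")); return im,c
def load(fn): return json.load(open(f"cam_{fn}.json"))
def P(c):
    R=cv2.Rodrigues(np.array(c["rvec"],float))[0]; return R,np.array(c["tvec"],float).reshape(3)
def onz(c,uv,z):
    R,t=P(c); d=R.T@np.linalg.inv(K(c))@np.array([uv[0],uv[1],1.]); o=-R.T@t
    return o+d*(z-o[2])/d[2]
def proj(c,X):
    R,t=P(c); p=(K(c)@(R@np.atleast_2d(X).T+t[:,None])).T; return p[:,:2]/p[:,2:]
def tri(obs):
    A=[];b=[]
    for c,uv in obs:
        R,t=P(c);d=R.T@np.linalg.inv(K(c))@np.array([uv[0],uv[1],1.]);d/=np.linalg.norm(d);o=-R.T@t
        M=np.eye(3)-np.outer(d,d);A.append(M);b.append(M@o)
    x=np.linalg.lstsq(np.vstack(A),np.hstack(b),rcond=None)[0]; return x
E
python3 - <<'E'
from h import *
ims=[]
for n in("scene","side","wrist"):
    im,c=snap(n,n+"0.png"); R,t=P(c); print(n,c["fov_y"],c["cx"],c["cy"],(-R.T@t).round(),R[2].round(2))
s=telemetry.sense();print(s["t"],s["orientation"],s["opening"],s["finger_force"])
E
```

```text
scene 50.16734568895514 325.73423696137854 201.35824443760143 [1388.  572.  953.] [-0.63 -0.41 -0.66]
side 43.72562564755128 324.4808930293853 205.74106293024678 [-411. -905.  867.] [ 0.61  0.6  -0.52]
wrist 62.08911137280918 317.3781963572559 198.4474764250955 [185. 627. 373.] [ 0.24 -0.1  -0.97]
0.15 [[-9.26881739e-01  3.75352810e-01 -7.14923501e-04]
 [ 3.75353473e-01  9.26880594e-01 -1.46116401e-03]
 [ 1.14196704e-04 -1.62267525e-03 -9.99998677e-01]] 85.41870964571314 0.0
```

View pics/scene0.png

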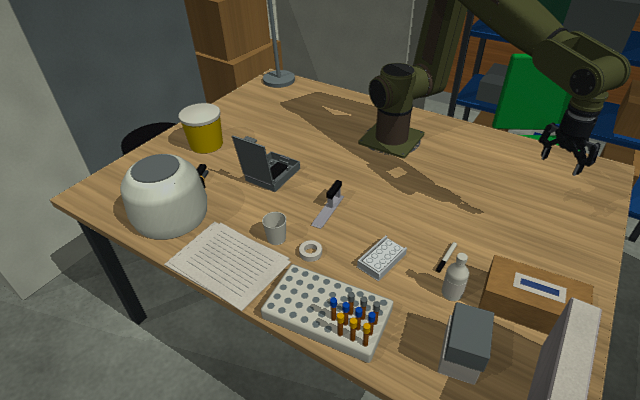

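View pics/side0.png

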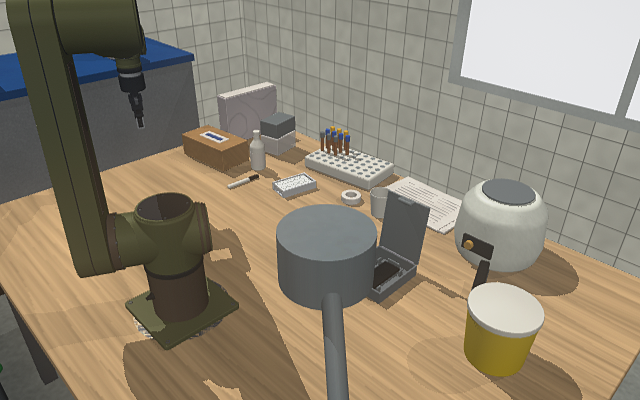

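The scene view shows the lifter at about (328,203), the tray at (382,257), the case at (270,165), the cup at (275,228) and the tape at (311,251). In the side view the lamp hides the lifter. I'll enlarge both.

Run:
```python
from h import *
im=cv2.imread("pics/scene0.png"); cv2.imwrite("pics/c1.png",cv2.resize(im[130:280,225:425],None,fx=4,fy=4,interpolation=cv2.INTER_CUBIC))
c=load("scene0.png")
for n,uv,z in [("case",(275,170),10),("lifterhandle",(334,187),60),("tip",(319,225),2),("trayC",(382,257),25),("cup",(275,238),0),("tape",(311,252),10),("bottle",(454,295),0),("marker",(446,258),6)]: print(n,onz(c,uv,z).round())
```

```text
case [ 428. -267.   10.]
lifterhandle [452.   2.  60.]
tip [580.  23.   2.]
trayC [616. 262.  25.]
cup [698. -63.   0.]
tape [695.  70.  10.]
bottle [616. 480.   0.]
marker [506. 416.   6.]
```

View pics/c1.png

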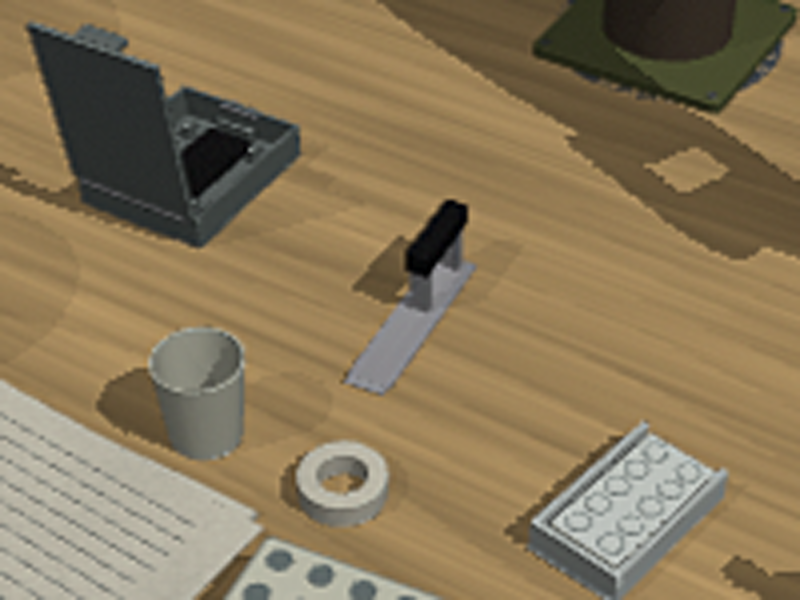

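The crop shows the lifter tip corners at crop (345,382) and (385,392), and its rear corner at (473,265). The tray's open end faces the robot (tile end from (645,430) to (722,475)). The case hinge is on its camera side, running (80,190) to (195,240).

Run:
```python
from h import *
c=load("scene0.png")
f=lambda u,v,z:onz(c,(225+u/4,130+v/4),z).round(1)
print("lifter tip",f(345,382,3),f(385,392,3),"rear",f(473,265,3),"handle top near/far",f(425,258,67),f(455,205,67))
print("tile/tray far-walltop corners",f(535,522,28),f(617,582,28),f(645,425,28),f(727,472,28))
print("case near corners",f(195,215,34),f(80,182,34),"base",f(195,245,0),"front right",f(300,128,34),"lid top",f(30,25,200),f(160,70,200))
```

```text
lifter tip [595.5   4.1   3. ] [588.5  37.3   3. ] rear [419.   18.5   3. ] handle top near/far [496.9  18.4  67. ] [425.6   3.9  67. ]
tile/tray far-walltop corners [664.5 213.   28. ] [682.6 286.9  28. ] [537.6 237.2  28. ] [549.5 309.1  28. ]
case near corners [ 517.4 -201.6   34. ] [ 532.9 -317.2   34. ] base [ 518.6 -204.7    0. ] front right [ 365.7 -196.8   34. ] lid top [ 546.7 -328.9  200. ] [ 543.5 -196.7  200. ]
```

```bash
python3 -m inch '[[[0,0,0,0,0,-0.0813,-1],[0,0,0,0,0,-0.0813,-1],[0,0,0,0,0,-0.0813,-1],[-0.03,-0.037,0,0,0,0,-1],[-0.03,-0.037,0,0,0,0,-1]]]'
python3 -m inch '[[[-0.03,-0.037,0,0,0,0,-1],[-0.03,-0.037,0,0,0,0,-1],[-0.03,-0.037,0,0,0,0,-1],[-0.03,-0.037,0,0,0,0,-1],[-0.03,-0.037,0,0,0,0,-1]]]' >/dev/null
python3 -m inch '[[[-0.03,-0.037,0,0,0,0,-1],[-0.03,-0.037,0,0,0,0,-1],[-0.03,-0.037,0,0,0,0,-1],[0,0,0,0,0,0,-1],[0,0,0,0,0,0,-1]]]'
python3 -c "
from h import *
snap('wrist','wA.png')"
python3 -m inch '[[[0,-0.04,0,0,0,0,-1],[0,-0.04,0,0,0,0,-1],[0,-0.04,0,0,0,0,-1],[0,-0.04,0,0,0,0,-1],[0,0,0,0,0,0,-1]]]' >/dev/null
python3 -m inch '[[[0,0,0,0,0,0,-1]]]'
python3 -c "
from h import *
snap('wrist','wB.png')
a=cv2.imread('pics/wA.png');b=cv2.imread('pics/wB.png')
cv2.imwrite('pics/AB.png',np.hstack([cv2.resize(a,(400,250)),cv2.resize(b,(400,250))]))"
```

```text
t: 0.65
eef_pos: [303.6, 527.9, 230.7]
orientation: [[-1.0, -0.001, -0.0], [-0.001, 1.0, -0.001], [0.0, -0.001, -1.0]]
ft_force: [0.4, -0.2, 0.0]
opening: 85.3
finger_force: 0.0
t: 1.65
eef_pos: [543.6, 231.1, 230.8]
orientation: [[-1.0, 0.004, -0.001], [0.004, 1.0, 0.0], [0.001, 0.0, -1.0]]
ft_force: [-0.2, -0.2, -0.6]
opening: 85.3
finger_force: 0.0
t: 2.3
eef_pos: [542.7, 72.8, 231.3]
orientation: [[-1.0, 0.001, -0.0], [0.001, 1.0, 0.001], [0.0, 0.001, -1.0]]
ft_force: [0.0, 1.3, -0.6]
opening: 85.4
finger_force: 0.0
```

View pics/AB.png

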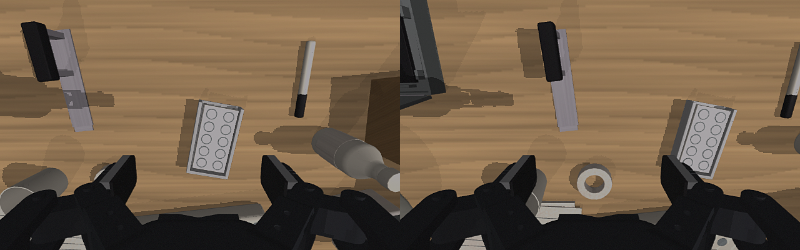

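Both views show the lifter (A tip near (82,130), B tip near (567,130) in the half-size composite) and the tray with its open end toward the robot. I'll enlarge these parts.

Run:
```python
from h import *
a=cv2.imread('pics/wA.png');b=cv2.imread('pics/wB.png')
r=lambda im,x,y,w,h,W,H:cv2.resize(im[y:y+h,x:x+w],(W,H),interpolation=cv2.INTER_CUBIC)
o=np.zeros((600,800,3),np.uint8)
o[:,:270]=r(a,25,20,135,200,405,600)[:,:270] if 0 else r(a,30,25,120,200,270,450+150)[:,:270] if 0 else cv2.copyMakeBorder(r(a,30,25,120,190,270,428),0,172,0,0,cv2.BORDER_CONSTANT)
o[:428,270:540]=r(b,205,25,120,190,270,428)
o[:300,540:]=r(a,286,156,104,120,260,300)
o[300:,540:]=r(b,430,156,104,120,260,300)
cv2.imwrite('pics/z1.png',o)
```

```text
(no output)
```

View pics/z1.png

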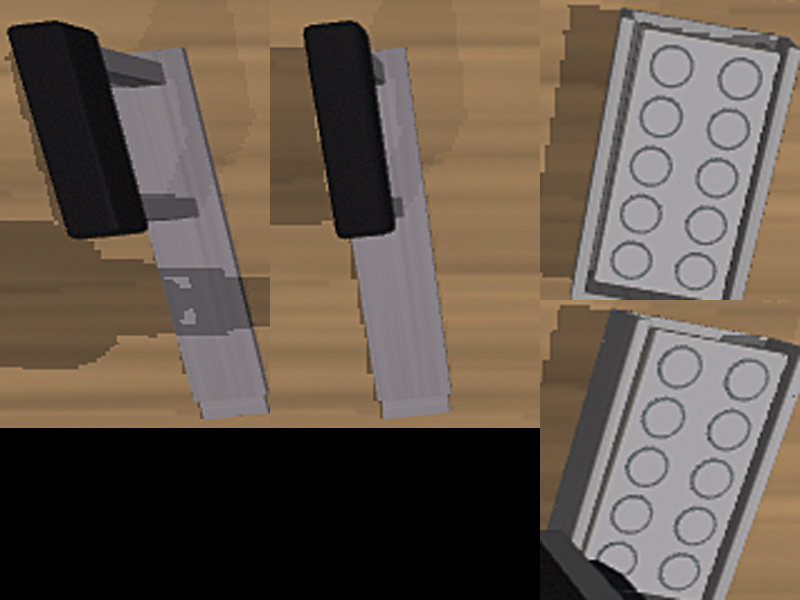

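Readings: the lifter's tip corners are at panel A (202,418)/(267,412) and B (384,418)/(449,412), with rear-right corners at (185,48) and (406,47). The tile's well centres run from (671,66) to (695,271) in A and from (680,366) in B.

Run:
```python
from h import *
A=load("wA.png");B=load("wB.png")
la=lambda p:(30+(p[0]+.5)/2.25-.5,25+(p[1]+.5)/2.25-.5)
lb=lambda p:(205+(p[0]-270+.5)/2.25-.5,25+(p[1]+.5)/2.25-.5)
ta=lambda p:(286+(p[0]-540+.5)/2.5-.5,156+(p[1]+.5)/2.5-.5)
tb=lambda p:(430+(p[0]-540+.5)/2.5-.5,156+(p[1]-300+.5)/2.5-.5)
print("LIFTER tri")
for p,q in [((202,418),(384,418)),((267,412),(449,412)),((185,48),(406,47)),((10,27),(305,28)),((70,238),(338,238))]:
    print(tri([(A,la(p)),(B,lb(q))]).round(1), onz(A,la(p),3).round(1),onz(B,lb(q),3).round(1))
W=[((671,66),(680,366)),((740,79),(747,380)),((661,117),(663,418)),((728,130),(728,430)),((651,166),(647,467)),((717,178),(712,479)),((641,214),(632,514)),((706,226),(695,526))]
T=np.array([tri([(A,ta(p)),(B,tb(q))]) for p,q in W]);print("TILE z",T[:,2].round(1),T[:,2].mean())
Z=[onz(A,ta(p),25)[:2] for p in [(671,66),(740,79),(661,117),(728,130),(651,166),(717,178),(641,214),(706,226),(631,260),(695,271)]]
Z=np.array(Z);print("tile centre A",Z.mean(0)); ZB=np.array([onz(B,tb(q),25)[:2] for p,q in W]);print("B-A",(ZB-Z[:8]).mean(0))
d=np.array([np.polyfit(np.arange(5),Z[k::2,i],1)[0] for k in(0,1) for i in(0,1)]).reshape(2,2);print(d,np.degrees(np.arctan2(d[:,1],d[:,0])))
m=(Z[1::2]-Z[0::2]).mean(0);print(m,np.degrees(np.arctan2(m[1],m[0]))-90)
# consistency: scene camera reprojection of tile centre
```

```text
LIFTER tri
[592.2   0.8   3.5] [5.922e+02 5.000e-01 3.000e+00] [592.5   0.7   3. ]
[589.3  34.5   2.8] [589.1  34.6   3. ] [589.3  34.5   3. ]
[415.   19.2   0.7] [415.6  20.5   3. ] [415.2  19.5   3. ]
[418.8  -9.8  64.2] [406.6 -57.5   3. ] [407.2 -26.1   3. ]
[497.1  -2.1  65.4] [500.6 -49.3   3. ] [500.9 -17.2   3. ]
TILE z [25.9 25.7 25.1 24.8 24.9 25.6 25.6 25.3] 25.353316543519423
tile centre A [602.77723182 259.63794661]
B-A [-0.16646242  0.14626224]
[[22.60908995 -4.28451539]
 [22.55399133 -4.37092834]] [-10.73054195 -10.96787166]
[ 5.81679055 29.43408661] -11.17880284498517
```

```bash
python3 -m inch '[[[0,0,0,0,0,-0.06,-1],[0.023,-0.015,0.035,0,0,0,-1],[0.023,-0.015,0.035,0,0,0,-1],[0.023,-0.015,0.035,0,0,0,-1],[0.0227,-0.0145,0.035,0,0,0,-1]]]' >/dev/null
python3 -m inch '[[[0,0,0,0,0,0,-1],[0,0,0,0,0,0,-1],[0,0,0,0,0,0,-1]]]'
```

```text
t: 3.15
eef_pos: [459.5, 5.2, 93.5]
orientation: [[-0.996, -0.094, 0.004], [-0.094, 0.996, -0.0], [-0.004, -0.001, -1.0]]
ft_force: [0.9, 0.0, -0.3]
opening: 85.6
finger_force: 0.0
```

```bash
python3 -m inch '[[[0.002,0,0.02,0,0,0,-1],[0,0,0.02,0,0,0,-1],[0,0,0.016,0,0,0,-1],[0,0,0,0,0,0,-1],[0,0,0,0,0,0,-1]]]'
python3 -m inch '[[[0,0,0,0,0,0,0.3],[0,0,0,0,0,0,0.6],[0,0,0,0,0,0,1],[0,0,0,0,0,0,1],[0,0,0,0,0,0,1]]]' 110 >/dev/null
python3 -m inch '[[[0,0,0,0,0,0,1],[0,0,0,0,0,0,1],[0,0,0,0,0,0,1],[0,0,0,0,0,0,1],[0,0,0,0,0,0,1]]]'
```

```text
t: 3.65
eef_pos: [457.2, 4.5, 37.0]
orientation: [[-0.996, -0.093, 0.003], [-0.093, 0.996, -0.0], [-0.003, -0.0, -1.0]]
ft_force: [-0.2, 0.7, 0.2]
opening: 85.1
finger_force: 0.0
t: 4.65
eef_pos: [455.8, 3.8, 36.0]
orientation: [[-0.996, -0.092, 0.001], [-0.092, 0.996, -0.0], [-0.001, -0.0, -1.0]]
ft_force: [-1.3, -0.9, 4.5]
opening: 20.4
finger_force: 108.5
```

```bash
python3 -m inch '[[[0,0,-0.01,0,0,0,1],[0,0,-0.025,0,0,0,1],[0,0,-0.025,0,0,0,1],[0,0,0,0,0,0.061,1],[0,0,0,0,0,0.061,1]]]'
python3 -m inch '[[[0,0,0,0,0,0.06,1],[0.011,0.028,0,0,0,0,1],[0.011,0.028,0,0,0,0,1],[0.011,0.028,0,0,0,0,1],[0.011,0.028,0,0,0,0,1]]]' >/dev/null
python3 -m inch '[[[0.011,0.028,0,0,0,0,1],[0.011,0.028,0,0,0,0,1],[0.012,0.028,0,0,0,0,1],[0.012,0.028,0,0,0,0,1],[0.012,0.028,0,0,0,0,1]]]' >/dev/null
python3 -m inch '[[[0.012,0.027,0,0,0,0,1],[0,0,0,0,0,0,1],[0,0,0,0,0,0,1],[0,0,0,0,0,0,1]]]'
python3 -c "
from h import *
im,c=snap('wrist','w2.png');im2,c2=snap('scene','s2.png')
o=np.zeros((600,800,3),np.uint8);o[:400,:640]=im;o[400:,:800]=cv2.resize(im2[225:275,300:500],(800,200),interpolation=cv2.INTER_CUBIC);cv2.imwrite('pics/z2.png',o)"
```

```text
t: 5.15
eef_pos: [455.4, 4.1, 96.2]
orientation: [[-0.995, 0.103, 0.001], [0.103, 0.995, 0.0], [-0.001, 0.0, -1.0]]
ft_force: [-0.6, 0.2, -2.4]
opening: 20.5
finger_force: 107.7
t: 6.55
eef_pos: [396.7, 298.9, 94.9]
orientation: [[-0.981, 0.193, -0.001], [0.193, 0.981, -0.001], [0.001, -0.001, -1.0]]
ft_force: [-0.4, -0.0, -2.7]
opening: 20.4
finger_force: 108.4
```

View pics/z2.png

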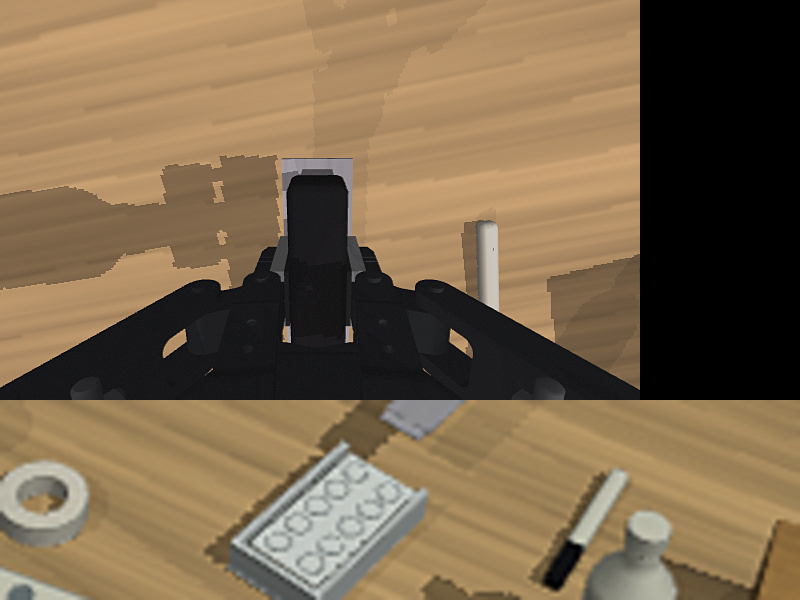

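The wrist view shows the plate's rear corners at (282,159) and (352,158). The scene crop shows the tip corners near (381,416) and (415,438), with the blade looking level and straight. I'll check the tilt numerically.

Run:
```python
from h import *
w=load("w2.png");s=load("s2.png")
for uv in [(282,159),(352,158)]:print("rear",onz(w,uv,62).round(1))
t=np.radians(-11);ex=np.array([np.cos(t),np.sin(t)]);ey=np.array([-ex[1],ex[0]])
o=np.array([396.7,298.9])+1*ex
for z in(56,59,62,65,68):
  print(z,(proj(s,[np.r_[o+135*ex+q*ey,z] for q in(-17.5,17.5)])-[300,225]).round(2).tolist()*1)
print("meas",(380.5/4,16/4),(415/4,38/4))
print("rear exp",o-40*ex+19*ey,o-40*ex-19*ey)
```

```text
rear [355.2 288.3  62. ]
rear [361.8 324.8  62. ]
56 [[94.29, 4.76], [104.06, 10.48]]
59 [[94.39, 4.04], [104.17, 9.76]]
62 [[94.48, 3.31], [104.28, 9.03]]
65 [[94.57, 2.59], [104.39, 8.3]]
68 [[94.67, 1.86], [104.5, 7.57]]
meas (95.125, 4.0) (103.75, 9.5)
rear exp [362.04191076 324.99246731] [354.79116893 287.69063433]
```

```bash
python3 -m inch '[[[0,0.0007,0.02,0,0,0,1],[0,0,0.02,0,0,0,1],[0,0,0.01,0,0,0,1],[0,0,0.001,0,0,0,1],[0,0,0,0,0,0,1]]]' >/dev/null
python3 -m inch '[[[0,0,0,0,0,0,1],[0,0,0,0,0,0,1]]]'
```

```text
t: 7.35
eef_pos: [397.9, 300.8, 45.4]
orientation: [[-0.981, 0.192, 0.002], [0.192, 0.981, 0.001], [-0.002, 0.001, -1.0]]
ft_force: [0.0, -0.5, -1.4]
opening: 20.5
finger_force: 108.5
```

```bash
python3 -m inch '[[[0,-0.001,0.0018,0,0,0,1],[-0.01,0,0,0,0,0,1],[-0.01,0,0,0,0,0,1],[-0.01,0,0,0,0,0,1],[-0.01,0,0,0,0,0,1]]]'
python3 -m inch '[[[-0.01,0,0,0,0,0,1],[-0.01,0,0,0,0,0,1],[-0.01,0,0,0,0,0,1],[0,0,0,0,0,0,1]]]'
```

```text
t: 7.85
eef_pos: [437.5, 291.6, 42.6]
orientation: [[-0.981, 0.192, 0.0], [0.192, 0.981, 0.0], [-0.0, 0.0, -1.0]]
ft_force: [0.2, 0.6, -2.6]
opening: 20.2
finger_force: 108.5
t: 8.25
eef_pos: [467.2, 285.8, 42.8]
orientation: [[-0.981, 0.193, 0.001], [0.193, 0.981, 0.0], [-0.001, 0.0, -1.0]]
ft_force: [-0.3, 0.3, -2.1]
opening: 20.3
finger_force: 108.5
```

```bash
python3 -m inch '[[[-0.01,0,0,0,0,0,1],[-0.01,0,0,0,0,0,1],[-0.01,0,0,0,0,0,1],[-0.006,0,0,0,0,0,1],[0,0,0,0,0,0,1]]]'
python3 -m inch '[[[0,0,-0.003,0,0,0,1],[0,0,-0.003,0,0,0,1],[0,0,-0.003,0,0,0,1],[0,0,-0.003,0,0,0,1],[0,0,0,0,0,0,1]]]'
python3 -m inch '[[[0,0,-0.008,0,0,0,1],[0,0,-0.008,0,0,0,1],[0,0,-0.008,0,0,0,1],[0,0,-0.008,0,0,0,1],[0,0,-0.008,0,0,0,1]]]'
python3 -m inch '[[[0,0,-0.006,0,0,0,1],[0,0,-0.004,0,0,0,1],[0,0,0,0,0,0,1],[0,0,0,0,0,0,1],[0,0,0,0,0,0,1]]]'
python3 -c "
from h import *
im,c=snap('wrist','w3.png');im2,c2=snap('scene','s3.png')
im3,_=snap('side','d3.png')
o=np.zeros((600,800,3),np.uint8);o[:400]=cv2.resize(im2[190:290,300:500],(800,400),interpolation=cv2.INTER_CUBIC);o[400:,:400]=cv2.resize(im3[160:210,250:350],(400,200),interpolation=cv2.INTER_CUBIC);cv2.imwrite('pics/z3.png',o)"
```

```text
t: 8.75
eef_pos: [502.1, 278.9, 42.7]
orientation: [[-0.981, 0.193, 0.001], [0.193, 0.981, 0.0], [-0.001, 0.0, -1.0]]
ft_force: [-1.0, -0.0, -2.3]
opening: 20.1
finger_force: 108.5
t: 9.25
eef_pos: [501.0, 279.3, 55.0]
orientation: [[-0.981, 0.192, 0.0], [0.192, 0.981, 0.0], [-0.0, 0.0, -1.0]]
ft_force: [-0.4, -0.7, -4.0]
opening: 20.3
finger_force: 108.1
t: 9.75
eef_pos: [501.2, 279.2, 95.6]
orientation: [[-0.981, 0.192, 0.001], [0.192, 0.981, 0.0], [-0.001, 0.0, -1.0]]
ft_force: [-0.2, 0.8, -3.5]
opening: 20.6
finger_force: 108.1
t: 10.25
eef_pos: [500.6, 278.9, 103.9]
orientation: [[-0.981, 0.192, -0.001], [0.192, 0.981, -0.0], [0.001, -0.001, -1.0]]
ft_force: [-0.1, 0.2, -4.3]
opening: 20.4
finger_force: 108.1
```

View pics/z3.png

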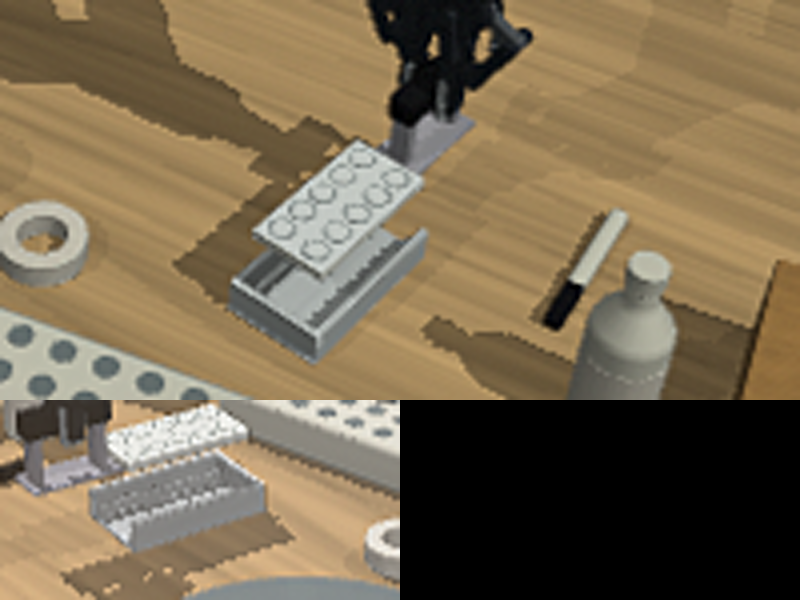

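The tile is lifted level on the blade, clear of the tray. I'll carry it back to the lifter's old place.

```bash
python3 -m inch '[[[0,0,0,0,0,-0.03,1],[0,0,0,0,0,-0.04,1],[0,0,0,0,0,-0.04,1],[0,0,0,0,0,-0.04,1],[0,0,0,0,0,-0.032,1]]]'
python3 -m inch '[[[0.003,-0.01,0,0,0,0,1],[0.005,-0.018,0,0,0,0,1],[0.006,-0.024,0,0,0,0,1],[0.006,-0.024,0,0,0,0,1],[0.006,-0.024,0,0,0,0,1]]]' >/dev/null
python3 -m inch '[[[0.006,-0.024,0,0,0,0,1],[0.006,-0.024,0,0,0,0,1],[0.006,-0.024,0,0,0,0,1],[0.006,-0.024,0,0,0,0,1],[0.006,-0.024,0,0,0,0,1]]]' >/dev/null
python3 -m inch '[[[0.006,-0.024,0,0,0,0,1],[0.005,-0.018,0,0,0,0,1],[0.003,-0.008,0,0,0,0,1],[0,0,0,0,0,0,1],[0,0,0,0,0,0,1]]]'
python3 -m inch '[[[0,0,0.01,0,0,0,1],[0,0,0.015,0,0,0,1],[0,0,0.015,0,0,0,1],[0,0,0.01,0,0,0,1],[0,0,0.005,0,0,0,1]]]' >/dev/null
python3 -m inch '[[[0,0,0.003,0,0,0,1],[0,0,0,0,0,0,1],[0,0,0,0,0,0,1]]]'
```

```text
t: 10.9
eef_pos: [500.9, 279.0, 104.2]
orientation: [[-0.996, -0.095, -0.0], [-0.095, 0.996, -0.0], [0.001, -0.0, -1.0]]
ft_force: [0.5, -0.0, -4.1]
opening: 20.4
finger_force: 108.1
t: 12.4
eef_pos: [456.0, 3.8, 104.5]
orientation: [[-0.996, -0.092, 0.0], [-0.092, 0.996, 0.0], [-0.0, 0.0, -1.0]]
ft_force: [-0.1, 0.1, -3.8]
opening: 20.5
finger_force: 108.3
t: 13.2
eef_pos: [456.8, 3.8, 47.1]
orientation: [[-0.996, -0.093, 0.001], [-0.093, 0.996, -0.0], [-0.001, -0.0, -1.0]]
ft_force: [-0.2, -0.9, -5.2]
opening: 20.9
finger_force: 108.4
```

```bash
python3 -m inch '[[[0,0,0.004,0,0,0,1],[0,0,0.003,0,0,0,1],[0,0,0.002,0,0,0,1],[0,0,0.001,0,0,0,1],[0,0,0,0,0,0,1]]]'
python3 -m inch '[[[0,0,0.0005,0,0,0,1],[0,0,0,0,0,0,1]]]'
```

```text
t: 13.7
eef_pos: [456.2, 3.7, 36.5]
orientation: [[-0.996, -0.092, -0.0], [-0.092, 0.996, 0.0], [0.0, 0.0, -1.0]]
ft_force: [0.6, -0.1, -4.8]
opening: 20.3
finger_force: 108.4
t: 13.9
eef_pos: [456.5, 3.7, 36.2]
orientation: [[-0.996, -0.092, 0.0], [-0.092, 0.996, -0.0], [-0.0, -0.0, -1.0]]
ft_force: [-1.0, 0.3, -2.5]
opening: 20.4
finger_force: 108.4
```

```bash
python3 -m inch '[[[0,0,0.001,0,0,0,1],[0,0,0,0,0,0,1],[0,0,0,0,0,0,0.3],[0,0,0,0,0,0,0.0],[0,0,0,0,0,0,-0.5]]]'
python3 -m inch '[[[0,0,0,0,0,0,-1],[0,0,0,0,0,0,-1],[0,0,0,0,0,0,-1],[0,0,-0.02,0,0,0,-1],[0,0,-0.04,0,0,0,-1]]]'
python3 -m inch '[[[0,0,-0.04,0,0,0,-1],[0.025,0,-0.04,0,0,0,-1],[0.025,0,-0.04,0,0,0,-1],[0,0,0,0,0,0,-1],[0,0,0,0,0,0,-1]]]'
python3 -c "
from h import *
im,c=snap('wrist','w4.png')"
python3 -m inch '[[[-0.035,-0.04,0,0,0,0,-1],[-0.035,-0.04,0,0,0,0,-1],[-0.02,-0.04,0,0,0,0,-1],[0,-0.04,0,0,0,0,-1],[0,0,0,0,0,0,-1]]]' >/dev/null
python3 -m inch '[[[0,0,0,0,0,0,-1]]]'
python3 -c "
from h import *
im,c=snap('wrist','w5.png')
a=cv2.imread('pics/w4.png')
cv2.imwrite('pics/z4.png',np.hstack([cv2.resize(a,(400,250)),cv2.resize(im,(400,250))]))"
```

```text
t: 14.4
eef_pos: [456.7, 3.8, 35.3]
orientation: [[-0.996, -0.092, 0.001], [-0.092, 0.996, -0.0], [-0.001, -0.0, -1.0]]
ft_force: [-0.7, 0.3, 0.1]
opening: 56.1
finger_force: 0.0
t: 14.9
eef_pos: [453.2, 4.1, 92.2]
orientation: [[-0.996, -0.092, -0.008], [-0.092, 0.996, 0.001], [0.008, 0.002, -1.0]]
ft_force: [0.6, -0.7, -0.4]
opening: 85.8
finger_force: 0.0
t: 15.4
eef_pos: [406.9, -1.0, 216.4]
orientation: [[-0.996, -0.092, 0.004], [-0.092, 0.996, -0.0], [-0.004, -0.001, -1.0]]
ft_force: [0.8, -0.3, -0.2]
opening: 85.2
finger_force: 0.0
t: 16.05
eef_pos: [505.6, -147.7, 212.1]
orientation: [[-0.996, -0.091, -0.005], [-0.091, 0.996, 0.002], [0.005, 0.003, -1.0]]
ft_force: [0.6, 0.6, 0.1]
opening: 85.3
finger_force: 0.0
```

View pics/z4.png

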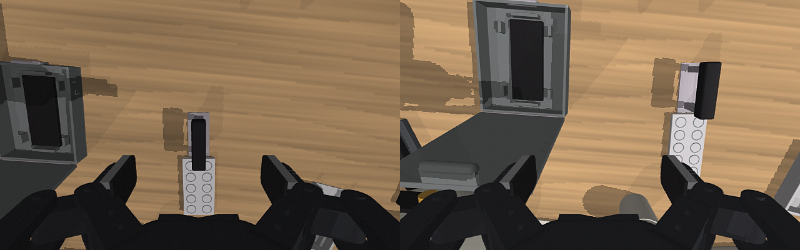

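Both views show the tile riding on the lifter with the handle free, and the open case's bed at left. I'll enlarge these parts for measuring.

Run:
```python
from h import *
a=cv2.imread('pics/w4.png');b=cv2.imread('pics/w5.png')
r=lambda im,x,y,w,h,W,H:cv2.resize(im[y:y+h,x:x+w],(W,H),interpolation=cv2.INTER_CUBIC)
o=np.zeros((600,800,3),np.uint8)
o[:480,:312]=r(a,0,90,130,200,312,480)
o[:480,320:632]=r(b,130,0,130,200,312,480)
o[:300,640:]=r(a,282,240,64,120,160,300)
o[300:,640:]=r(b,426,175,64,120,160,300)
cv2.imwrite('pics/z5.png',o)
```

```text
(no output)
```

View pics/z5.png

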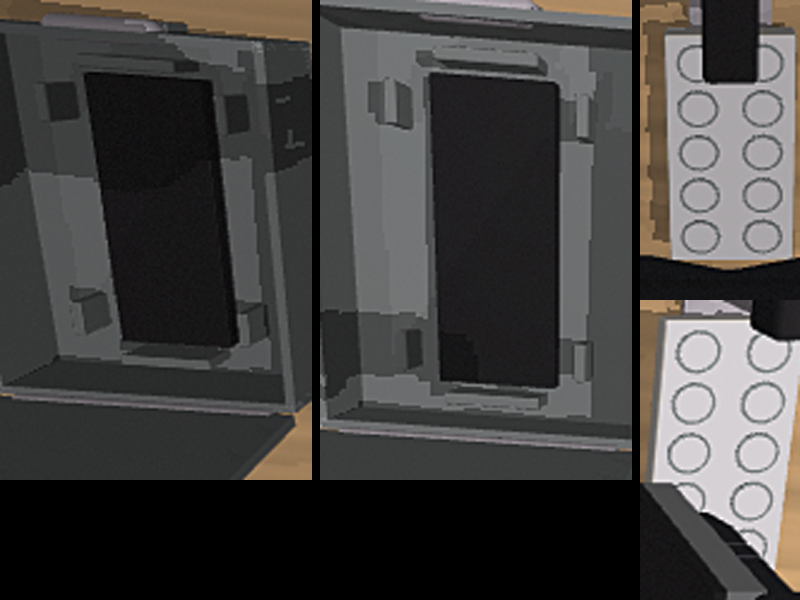

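Readings: the bed-top corners are at w4 panel (85,73), (209,82), (232,345), (121,344) and w5 panel (430,74), (557,84), (558,387), (440,381). The wells run in rows from (697,63) to (762,237), and in w5 from (698,352).

Run:
```python
from h import *
A=load("w4.png");B=load("w5.png")
ca=lambda p:((p[0]+.5)/2.4-.5,90+(p[1]+.5)/2.4-.5)
cb=lambda p:(130+(p[0]-320+.5)/2.4-.5,(p[1]+.5)/2.4-.5)
ta=lambda p:(282+(p[0]-640+.5)/2.5-.5,240+(p[1]+.5)/2.5-.5)
tb=lambda p:(426+(p[0]-640+.5)/2.5-.5,175+(p[1]-300+.5)/2.5-.5)
a4=[];b4=[]
for p,q in zip([(85,73),(209,82),(232,345),(121,344)],[(430,74),(557,84),(558,387),(440,381)]):
    a4.append(onz(A,ca(p),12)[:2]);b4.append(onz(B,cb(q),12)[:2])
    print(tri([(A,ca(p)),(B,cb(q))]).round(1),a4[-1].round(1),b4[-1].round(1))
for n,Q in(("A",a4),("B",b4)):
    Q=np.array(Q);e=(Q[2]+Q[3]-Q[0]-Q[1])/2;w=(Q[1]+Q[2]-Q[0]-Q[3])/2
    print(n,"bed c",Q.mean(0).round(1),"L",np.linalg.norm(e).round(1),"yaw",np.degrees(np.arctan2(e[1],e[0])).round(1),"W",np.linalg.norm(w).round(1),np.degrees(np.arctan2(w[1],w[0])).round(1)-90)
# hinge rim right/left ends at z34
TA=[(699,109),(762,109),(700,153),(763,153),(701,195),(762,195),(701,237),(762,237)]
Z=np.array([onz(A,ta(p),13)[:2] for p in TA]); 
d=np.mean([np.polyfit(np.arange(4),Z[k::2],1)[0] for k in(0,1)],0); yaw=np.arctan2(d[1],d[0])
c=Z.mean(0)-0.5*22.8*np.array([np.cos(yaw),np.sin(yaw)])
print("tile A c",c.round(1),"yaw",np.degrees(yaw),np.linalg.norm(d))
for p,q in [((699,109),(693,403)),((762,109),(763,404)),((700,153),(688,454)),((763,153),(757,454)),((762,195),(752,502))]:
    print(tri([(A,ta(p)),(B,tb(q))]).round(1),onz(A,ta(p),13).round(1),onz(B,tb(q),13).round(1))
```

```text
[ 381.2 -293.2   10.2] [ 381.  -291.8] [ 381.6 -292.5]
[ 380.1 -243.9    6.5] [ 379.9 -239.8] [ 380.6 -242.8]
[ 500.3 -240.    11.3] [ 499.6 -239.7] [ 500.5 -239.6]
[ 502.3 -288.8   14.9] [ 503.9 -291. ] [ 502.5 -290.2]
A bed c [ 441.1 -265.6] L 121.3 yaw 0.2 W 51.7 3.0
B bed c [ 441.3 -266.3] L 120.4 yaw 1.3 W 50.1 1.7000000000000028
tile A c [560.7  14.1] yaw 5.704812637070427 23.027956715983137
[539.2  -3.   12.3] [539.   -2.9  13. ] [538.7  -3.5  13. ]
[536.1  26.2  13.7] [536.3  26.2  13. ] [536.4  26.7  13. ]
[ 5.627e+02 -5.000e-01  1.160e+01] [ 5.62e+02 -5.00e-01  1.30e+01] [562.1  -1.3  13. ]
[559.4  29.1  12.7] [559.2  29.   13. ] [559.4  29.   13. ]
[581.5  30.9  13.8] [581.9  30.9  13. ] [582.1  31.5  13. ]
```

```bash
python3 -m inch '[[[-0.014,0.031,0.03,0,0,-0.0044,-1],[-0.014,0.031,0.03,0,0,0,-1],[-0.014,0.031,0.03,0,0,0,-1],[-0.014,0.031,0.03,0,0,0,-1],[-0.0146,0.0315,0.03,0,0,0,-1]]]' >/dev/null
python3 -m inch '[[[0,0,0,0,0,0,-0.75],[0,0,0,0,0,0,-0.75],[0,0,0,0,0,0,-0.75]]]'
```

```text
t: 16.9
eef_pos: [561.7, 14.3, 66.0]
orientation: [[-0.995, -0.1, 0.002], [-0.1, 0.995, -0.0], [-0.002, -0.0, -1.0]]
ft_force: [0.0, -0.2, 0.2]
opening: 74.6
finger_force: 0.0
```

```bash
python3 -m inch '[[[0.001,0,0.02,0,0,0,-0.75],[0,0,0.02,0,0,0,-0.75],[0,0,0.015,0,0,0,-0.75],[0,0,0.005,0,0,0,-0.75],[0,0,0,0,0,0,-0.75]]]' >/dev/null
python3 -m inch '[[[0,0,0.001,0,0,0,-0.75],[0,0,0,0,0,0,-0.75],[0,0,0,0,0,0,-0.75]]]'
python3 -m inch '[[[0,0,0.002,0,0,0,-0.75],[0,0,0,0,0,0,-0.75]]]'
```

```text
t: 17.7
eef_pos: [561.0, 14.0, 4.9]
orientation: [[-0.995, -0.099, 0.001], [-0.099, 0.995, -0.0], [-0.001, -0.0, -1.0]]
ft_force: [-0.2, -0.4, -0.1]
opening: 74.6
finger_force: 0.0
t: 17.9
eef_pos: [560.3, 14.1, 2.0]
orientation: [[-0.995, -0.099, -0.0], [-0.099, 0.995, 0.0], [0.0, 0.0, -1.0]]
ft_force: [-0.1, 0.2, 0.6]
opening: 74.6
finger_force: 0.0
```

```bash
python3 -m inch '[[[0,0,0.002,0,0,0,-0.75],[0,0,0,0,0,0,-0.75]]]'
python3 -m inch '[[[0,0,0.001,0,0,0,-0.75],[0,0,0,0,0,0,-0.75]]]'
python3 -m inch '[[[0,0,0.001,0,0,0,-0.75],[0,0,0,0,0,0,-0.75]]]'
```

```text
t: 18.1
eef_pos: [560.1, 14.1, -0.3]
orientation: [[-0.995, -0.099, -0.001], [-0.099, 0.995, 0.0], [0.001, 0.0, -1.0]]
ft_force: [0.5, 0.8, 0.5]
opening: 74.6
finger_force: 0.0
t: 18.3
eef_pos: [560.2, 14.1, -1.2]
orientation: [[-0.995, -0.099, -0.0], [-0.099, 0.995, 0.0], [0.0, 0.0, -1.0]]
ft_force: [0.1, 0.5, 0.3]
opening: 74.9
finger_force: 0.0
t: 18.5
eef_pos: [560.3, 14.1, -2.1]
orientation: [[-0.995, -0.099, -0.0], [-0.099, 0.995, -0.0], [0.0, 0.0, -1.0]]
ft_force: [0.2, -0.1, 0.2]
opening: 74.4
finger_force: 0.0
```

```bash
python3 -m inch '[[[0,0,0,0,0,0,-0.55],[0,0,0,0,0,0,-0.45],[0,0,0,0,0,0,-0.3],[0,0,0,0,0,0,0],[0,0,0,0,0,0,0.5]]]' 50
python3 -m inch '[[[0,0,0,0,0,0,1],[0,0,0,0,0,0,1],[0,0,0,0,0,0,1],[0,0,0,0,0,0,1]]]' 50
```

```text
t: 19.0
eef_pos: [560.8, 14.0, -1.5]
orientation: [[-0.995, -0.099, 0.001], [-0.099, 0.995, -0.0], [-0.001, -0.0, -1.0]]
ft_force: [-0.5, 0.4, 3.7]
opening: 58.5
finger_force: 54.1
t: 19.4
eef_pos: [560.8, 14.1, -1.5]
orientation: [[-0.995, -0.099, 0.001], [-0.099, 0.995, -0.0], [-0.001, -0.0, -1.0]]
ft_force: [-0.3, -0.5, 5.2]
opening: 58.8
finger_force: 54.4
```

```bash
python3 -m inch '[[[0,0,-0.005,0,0,0,1],[0,0,-0.015,0,0,0,1],[0,0,-0.04,0,0,0,1],[0,0,-0.04,0,0,0,1],[0,0,0,0,0,0.0444,1]]]'
python3 -m inch '[[[0.027,0,0,0,0,0,1],[0.04,0,0,0,0,0,1],[0.04,0,0,0,0,0,1],[0.02,-0.015,0,0,0,0,1],[0,-0.04,0,0,0,0,1]]]' >/dev/null
python3 -m inch '[[[0,-0.04,0,0,0,0,1],[0,-0.04,0,0,0,0,1],[0,-0.04,0,0,0,0,1],[0,-0.04,0,0,0,0,1],[0,-0.04,0,0,0,0,1]]]' >/dev/null
python3 -m inch '[[[0,-0.022,0,0,0,0,1],[0,0,0,0,0,0,1],[0,0,0,0,0,0,1],[0,0,0,0,0,0,1]]]'
python3 -c "
from h import *
snap('wrist','w6.png');a,_=snap('scene','s6.png')"
```

```text
t: 19.9
eef_pos: [564.4, 13.8, 105.2]
orientation: [[-1.0, -0.028, 0.011], [-0.028, 1.0, -0.001], [-0.011, -0.001, -1.0]]
ft_force: [2.2, 0.2, -1.2]
opening: 58.6
finger_force: 57.5
t: 21.3
eef_pos: [441.3, -265.6, 97.9]
orientation: [[-1.0, -0.03, -0.001], [-0.03, 1.0, 0.001], [0.001, 0.001, -1.0]]
ft_force: [-0.7, -0.0, -1.4]
opening: 58.2
finger_force: 57.6
```

```bash
python3 - <<'E'
from h import *
B=load("w5.png");cb=lambda p:(130+(p[0]-320+.5)/2.4-.5,(p[1]+.5)/2.4-.5)
for p,q,z in [((322,426),(630,443),34),((360,407),(590,417),4),((430,74),(440,381),12),((557,84),(558,387),12)]:
    a,b=onz(B,cb(p),z),onz(B,cb(q),z);d=b-a;print(a.round(1),b.round(1),np.degrees(np.arctan2(d[1],d[0])).round(1))
E
python3 -m inch '[[[0,0,0.02,0,0,0,1],[0,0,0.025,0,0,0,1],[0,0,0.02,0,0,0,1],[0,0,0.013,0,0,0,1],[0,0,0,0,0,0,1]]]' >/dev/null
python3 -m inch '[[[0,0,0,0,0,0,1],[0,0,0,0,0,0,1]]]'
```

```text
[ 521.6 -329.7   34. ] [ 517.3 -204.1   34. ] 92.0
[ 518.8 -328.9    4. ] [ 514.  -227.1    4. ] 92.7
[ 381.6 -292.5   12. ] [ 502.5 -290.2   12. ] 1.1
[ 380.6 -242.8   12. ] [ 500.5 -239.6   12. ] 1.5
t: 22.1
eef_pos: [442.6, -267.1, 21.4]
orientation: [[-1.0, -0.03, 0.002], [-0.03, 1.0, -0.001], [-0.002, -0.002, -1.0]]
ft_force: [0.5, 0.8, -1.1]
opening: 58.9
finger_force: 57.5
```

```bash
python3 -m inch '[[[0.001,0.001,0.005,0,0,0,1],[0,0,0.004,0,0,0,1],[0,0,0.002,0,0,0,1],[0,0,0,0,0,0,1],[0,0,0,0,0,0,1]]]'
python3 -m inch '[[[0,0,0.002,0,0,0,1],[0,0,0,0,0,0,1]]]'
python3 -m inch '[[[0,0,0.001,0,0,0,1],[0,0,0,0,0,0,1]]]'
```

```text
t: 22.6
eef_pos: [440.5, -265.6, 8.9]
orientation: [[-1.0, -0.03, -0.0], [-0.03, 1.0, 0.0], [0.0, 0.0, -1.0]]
ft_force: [-0.6, 0.7, -1.3]
opening: 58.3
finger_force: 57.6
t: 22.8
eef_pos: [441.0, -265.9, 7.6]
orientation: [[-1.0, -0.03, 0.0], [-0.03, 1.0, -0.0], [-0.0, -0.0, -1.0]]
ft_force: [-0.3, 0.6, 0.7]
opening: 58.5
finger_force: 57.9
t: 23.0
eef_pos: [441.0, -265.9, 7.5]
orientation: [[-1.0, -0.03, -0.0], [-0.03, 1.0, -0.0], [0.0, -0.0, -1.0]]
ft_force: [-3.5, 3.8, 9.0]
opening: 58.4
finger_force: 58.8
```

```bash
python3 -m inch '[[[0,0,0,0,0,0,-0.4],[0,0,0,0,0,0,-0.6],[0,0,0,0,0,0,-0.65],[0,0,0,0,0,0,-0.65],[0,0,0,0,0,0,-0.65]]]'
python3 -m inch '[[[0,0,-0.01,0,0,0,-0.65],[0,0,-0.03,0,0,0,-0.65],[0,0,-0.04,0,0,0,-0.65],[0,0,-0.04,0,0,0,-0.65],[0,0,-0.04,0,0,0,-0.65]]]'
python3 -m inch '[[[0.01,0,-0.04,0,0,0,0],[0.01,0,-0.04,0,0,0,1],[0,0,0,0,0,0,1],[0,0,0,0,0,0,1],[0,0,0,0,0,0,1]]]'
python3 -c "
from h import *
a,_=snap('wrist','w7.png');b,_=snap('scene','s7.png')
o=np.zeros((600,800,3),np.uint8);o[:400,:640]=a;o[400:,:533]=cv2.resize(b[120:195,210:410],(533,200),interpolation=cv2.INTER_CUBIC);cv2.imwrite('pics/z6.png',o)"
```

```text
t: 23.5
eef_pos: [440.5, -265.5, 5.8]
orientation: [[-1.0, -0.03, -0.0], [-0.03, 1.0, 0.0], [0.0, 0.0, -1.0]]
ft_force: [-0.3, -0.6, 0.1]
opening: 70.3
finger_force: 0.0
t: 24.0
eef_pos: [440.4, -265.5, 168.3]
orientation: [[-1.0, -0.03, 0.0], [-0.03, 1.0, -0.0], [-0.0, -0.0, -1.0]]
ft_force: [1.6, -0.6, -0.1]
opening: 70.4
finger_force: 0.0
t: 24.5
eef_pos: [420.1, -265.8, 244.9]
orientation: [[-1.0, -0.03, -0.001], [-0.03, 1.0, 0.001], [0.001, 0.001, -1.0]]
ft_force: [-0.2, 0.2, 0.3]
opening: -0.1
finger_force: 0.0
```

View pics/z6.png

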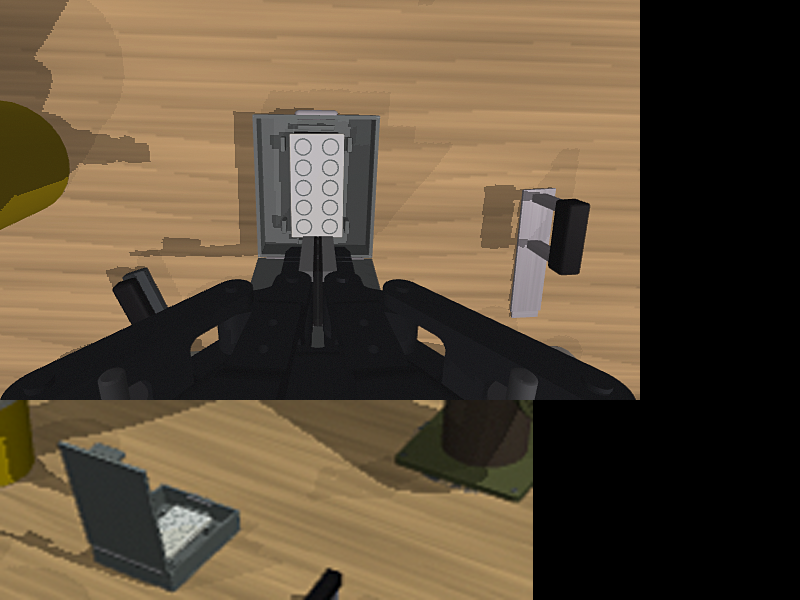

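The wrist view shows the tile (wells centred near (317,188)) lying square between the guides, the lifter flat on the desk, and the fingers clear. Next I'll find the lid edge and check clearances behind it.

Run:
```python
from h import *
w=load("w7.png");s=load("s7.png");d=load("side0.png")
print("tile",onz(w,(316.5,187),22).round(1),"case front corners",onz(w,(256,115),34).round(1),onz(w,(379,116),34).round(1),"rear",onz(w,(260,256),34).round(1),onz(w,(373,257),34).round(1))
print("lid +y corner",tri([(s,(270,148)),(d,(390,190))]).round(1),"-y",tri([(s,(232.5,136)),(d,(430,203))]).round(1))
for z in(0,40):print("black thing",z,onz(w,(130,275),z).round(),onz(w,(155,315),z).round(),onz(s,(203,172),z).round())
print("cooker base",onz(s,(165,232),0).round(),onz(s,(206,205),0).round(),"side left",onz(d,(456,225),60).round(),onz(d,(480,262),0).round())
```

```text
tile [ 440.4 -265.8   22. ] case front corners [ 363.3 -330.5   34. ] [ 360.5 -203.5   34. ] rear [ 521.2 -328.6   34. ] [ 518.6 -198.1   34. ]
lid +y corner [ 544.5 -190.3  200.7] -y [ 557.9 -320.5  210.2]
black thing 0 [ 569. -502.    0.] [ 626. -475.    0.] [ 566. -498.    0.]
black thing 40 [ 547. -478.   40.] [ 599. -454.   40.] [ 600. -453.   40.]
cooker base [ 858. -376.    0.] [ 696. -357.    0.] side left [ 733. -315.   60.] [ 703. -424.    0.]
```

```bash
python3 -m inch '[[[-0.04,0,0,0,0,0,1],[-0.04,0,0,0,0,0,1],[-0.04,0,0,0,0,0,1],[-0.04,0,0,0,0,0,1],[-0.015,0,0,0,0,0,1]]]' >/dev/null
python3 -m inch '[[[0,0,0.02,0,0,0,1],[0,0,0.03,0,0,0,1],[0,0,0.022,0,0,0,1],[0,0,0,0,0,0,1],[0,0,0,0,0,0,1]]]'
python3 -m inch '[[[0.01,0,0,0,0,0,1],[0.01,0,0,0,0,0,1],[0.01,0,0,0,0,0,1],[0.01,0,0,0,0,0,1]]]'
```

```text
t: 25.6
eef_pos: [595.1, -260.7, 172.7]
orientation: [[-1.0, -0.03, -0.003], [-0.03, 1.0, 0.001], [0.002, 0.001, -1.0]]
ft_force: [0.1, 0.1, 0.8]
opening: 0.3
finger_force: 0.0
t: 26.0
eef_pos: [554.9, -262.4, 175.1]
orientation: [[-1.0, -0.029, 0.002], [-0.029, 1.0, -0.001], [-0.002, -0.001, -1.0]]
ft_force: [1.4, -0.3, 0.4]
opening: -0.0
finger_force: 0.6
```

```bash
python3 -m inch '[[[0.015,0,0,0,0,0,1],[0.015,0,0.001,0,0,0,1],[0.012,0,0.001,0,0,0,1]]]'
python3 -m inch '[[[0.015,0,0.004,0,0,0,1],[0.016,0,0.005,0,0,0,1],[0.015,0,0.006,0,0,0,1]]]'
```

```text
t: 26.3
eef_pos: [512.8, -263.6, 172.9]
orientation: [[-1.0, -0.029, 0.002], [-0.029, 1.0, -0.001], [-0.002, -0.001, -1.0]]
ft_force: [1.7, -0.0, 0.6]
opening: 0.1
finger_force: 0.5
t: 26.6
eef_pos: [466.8, -264.9, 157.5]
orientation: [[-1.0, -0.03, 0.001], [-0.03, 1.0, -0.001], [-0.001, -0.001, -1.0]]
ft_force: [0.8, -0.5, 0.2]
opening: 0.1
finger_force: 0.4
```

```bash
python3 -m inch '[[[0.015,0,0.009,0,0,0,1],[0.015,0,0.011,0,0,0,1],[0.012,0,0.013,0,0,0,1],[0.011,0,0.015,0,0,0,1]]]'
python3 -m inch '[[[0.006,0,0.011,0,0,0,1],[0.005,0,0.011,0,0,0,1],[0.004,0,0.012,0,0,0,1],[0.003,0,0.011,0,0,0,1]]]'
```

```text
t: 27.0
eef_pos: [413.9, -266.6, 109.3]
orientation: [[-1.0, -0.029, 0.001], [-0.029, 1.0, -0.001], [-0.001, -0.001, -1.0]]
ft_force: [1.0, 0.7, -0.1]
opening: 0.3
finger_force: 0.3
t: 27.4
eef_pos: [396.5, -267.0, 63.3]
orientation: [[-1.0, -0.03, 0.0], [-0.03, 1.0, -0.0], [-0.0, -0.0, -1.0]]
ft_force: [-0.6, 0.3, -0.0]
opening: 0.2
finger_force: 0.2
```

```bash
python3 -m inch '[[[0.005,0,0.005,0,0,0,1],[0.004,0,0.003,0,0,0,1],[0,0,0,0,0,0,1]]]'
python3 -m inch '[[[0,0,0.003,0,0,0,1],[0,0,0.002,0,0,0,1],[0,0,0,0,0,0,1]]]'
python3 -m inch '[[[0,0,0.003,0,0,0,1],[0,0,0.002,0,0,0,1],[0,0,0,0,0,0,1]]]'
```

```text
t: 27.7
eef_pos: [387.1, -267.0, 55.6]
orientation: [[-1.0, -0.03, -0.001], [-0.03, 1.0, 0.001], [0.001, 0.001, -1.0]]
ft_force: [0.3, -0.4, 0.3]
opening: 0.1
finger_force: 0.0
t: 28.0
eef_pos: [388.0, -267.5, 51.4]
orientation: [[-1.0, -0.03, 0.0], [-0.03, 1.0, -0.001], [-0.0, -0.001, -1.0]]
ft_force: [-1.0, 0.4, 0.5]
opening: 0.1
finger_force: 0.6
t: 28.3
eef_pos: [387.5, -267.6, 46.7]
orientation: [[-1.0, -0.03, -0.001], [-0.03, 1.0, -0.001], [0.001, -0.001, -1.0]]
ft_force: [-3.5, -0.2, 4.7]
opening: 0.2
finger_force: 2.6
```

Force is rising at the catch, so I'll keep pressing.

```bash
python3 -m inch '[[[0,0,0.003,0,0,0,1],[0,0,0.002,0,0,0,1],[0,0,0,0,0,0,1]]]'
python3 -m inch '[[[0,0,0.002,0,0,0,1],[0,0,0.001,0,0,0,1],[0,0,0,0,0,0,1],[0,0,0,0,0,0,1]]]'
```

```text
t: 28.6
eef_pos: [387.6, -267.0, 40.6]
orientation: [[-1.0, -0.03, -0.0], [-0.03, 1.0, 0.0], [0.0, 0.0, -1.0]]
ft_force: [-0.4, -0.8, 0.8]
opening: -0.0
finger_force: 0.0
t: 29.0
eef_pos: [387.7, -267.2, 40.1]
orientation: [[-1.0, -0.03, -0.002], [-0.03, 1.0, 0.001], [0.002, 0.001, -1.0]]
ft_force: [-7.2, 5.3, 17.0]
opening: -0.1
finger_force: 8.5
```

```bash
python3 -m inch '[[[0,0,-0.005,0,0,0,1],[0,0,-0.02,0,0,0,1],[0,0,-0.04,0,0,0,1],[0,0,-0.04,0,0,0,1],[0,0,-0.04,0,0,0,1]]]' >/dev/null
python3 -m inch '[[[0,0,0,0,0,0,1],[0,0,0,0,0,0,1],[0,0,0,0,0,0,1]]]'
python3 -c "
from h import *
print(job.job_done())"
```

```text
t: 29.8
eef_pos: [387.0, -266.6, 181.4]
orientation: [[-1.0, -0.03, -0.002], [-0.03, 1.0, 0.002], [0.002, 0.002, -1.0]]
ft_force: [-1.1, -1.0, -0.4]
opening: -0.0
finger_force: 0.0
the job is handed in; nothing more can be done
None
```

I handed the job in at 29.8 s: the tile is on the case bed, and the lifter lies flat on the desk. I pressed the lid past its catch until it stopped at 40 mm, but took no picture after shutting it, and the hand-in returned no verdict.

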